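Shut the filter panel and lock its quarter-turn latch

TASK

The filter has just been changed. With your fingertip, push the raised grey panel on top of the bench filter unit fully shut, then set a fingertip in the slot of its round black latch and turn it clockwise a quarter turn, as far as it goes, so that the panel is locked. Do not lift the panel any higher, and do not pick up or disturb any of the glassware and other things standing on and around the unit.

Things in the scene. Friction and masses are not known exactly. Their poses are not given: they have to be found in the camera images.
- filter_unit: bench vapour filter unit, a white sheet-metal box 300 (x, front to back) x 340 (y) x 130 mm high, fixed to the bench; origin at the centre of its underside, +x points from its front (robot side) to its back, z up. Its flat top deck is 130 mm up and carries the panel in the middle
- filter_panel (a joint): angle (rad) the grey access panel is raised: 0 shut flat on the deck; 0.35 to 0.8 at the start. Plate 200 mm (hinge to free edge) x 190 wide x 4 mm, 0.35 kg, hinged along its back edge, free edge at the unit's front. The stiff hinge holds it where it is left; 1 to 6 N pressed down on it moves it. Shut, its upper face is 134 mm above the bench
- panel_hinge (a point): middle of the panel's hinge line, 94.5 mm behind the unit's origin, 132 mm above the bench; axes turn with the panel: y along the hinge, -x along the panel to its free edge, z out of its upper face
- panel_edge (a point): middle of the panel's free edge, on the upper face, 200 mm from the hinge; axes as at panel_hinge
- cam_latch (a joint): turn (rad) of the latch head about the normal of the panel: 0 fully unlocked, growing clockwise as seen from above, hard stop at 1.571 (locked). It starts between 0 and 0.2, turns with 3 to 5 N at a fingertip's radius and stays where it is left. Its cam tongue goes under the deck only when the panel is shut
- latch_slot (a point): centre of the slot's floor, on the turning axis, 150 mm from the hinge. The latch is a round black head, 74 mm across, cut right across by one straight slot 30 mm wide, 14 mm deep, open-ended, bare metal floor. Panel shut: slot floor 138 mm, head top 152 mm above the bench. This point's y axis runs along the slot, z out of the panel. At joint 0 the slot is parallel to the free edge, locked it points to it
- reagent_bottle: small amber reagent bottle, 46 mm diameter, 85 mm tall, standing on the right-hand strip of the unit's deck; bystander, leave it alone; origin at the centre of its underside
- flask: conical glass flask, 84 mm base, 145 mm tall, beside the unit; bystander, leave it alone; origin at the centre of its underside
- beaker: glass beaker, 68 mm diameter, 90 mm tall, beside the unit; bystander, leave it alone; origin at the centre of its underside
- measuring_cylinder: tall white measuring cylinder, 240 mm, on an 80 mm foot; bystander, leave it alone; origin at the centre of its underside
- dish_stack: stack of three clear culture dishes, 91 mm diameter, 42 mm tall; bystander, leave it alone; origin at the centre of its underside
- tip_box: box of pipette tips, 85 x 120 x 63 mm; bystander, leave it alone; origin at the centre of its underside
- wash_bottle: white wash bottle, 64 mm diameter, 176 mm tall; bystander, leave it alone; origin at the centre of its underside

How it is judged:
By the outcome, as a careful person would: the job done as asked, in the order asked, and still so for the second after the job is handed in, with the robot touching nothing.
It also fails if it takes over 45 s, if anything falls off the work surface, if the arm or the gripper's body presses on something with over 40 N, if the wrist force passes 120 N, or if a joint passes its speed limit or range.

ROBOT

A 6-joint arm with a two-finger parallel gripper is mounted at the origin on the work surface. World frame = base frame: x ahead of the robot, y to its left, z up, the work surface at z = 0. Lengths are in m, angles in rad, forces in N, time in s.
With the tool pointing down it reaches from about 0.325 to 0.9 m from the base axis. Payload 3.5 kg.
Tool frame: the origin (TCP) lies on the centre line of the jaws, within the pads' length; the fingertips stand 22 mm ahead of it and the grasp point (between the pads) lies 3 mm ahead of it; z points along the fingers, x is the direction in which the jaws open and shut, and the axes are right-handed (so a half turn about z gives the same grasp; the last joint's range is limited). The gripper opens to 85 mm and grips with 20 to 120 N. Pads are 22 mm wide; open, the fingers measure 114 mm over their backs; the gripper's body (76 mm by 85 mm) begins 54 mm behind the grasp point. The pads swing forward as they close: fully open they stand 13 mm farther back than shut.
Start: joints at [1.184, 0.276, -0.026, 1.268, 0, 1.467], TCP at [0.175, 0.6, 0.221] pointing down, gripper open.
Joint ranges: [-3.12, 3.12], [-0.85, 1.88], [-1.08, 1.24], [-1.95, 2.15], [-1.57, 1.53], [-3.14, 3.14]. Speed limits (rad/s): [2.57, 2.57, 3.14, 3.14, 3.14, 3.14].

INTERFACE

Orientations are given as a unit quaternion [x, y, z, w].
In Python, from bench import state, camera, camera_params, finish_job gives the robot as it stands.
- The arm moves only by the tool step_arm, never from a script. Its argument "series" is a list of rows, each a list of 3 entries, a list of its own where there are three numbers: the finger opening in m, from 0 to 0.0854, then the shift along the tool's x, y, z in m, then the turn, a rotation vector about the tool's x, y, z in degrees. In form: [[claw, [tx, ty, tz], [ax, ay, az]], ...]. A call has 1 to 5 rows; each row shifts and turns the commanded pose from where the row before left it, along the tool's axes as they then stand; what a row does not reach is not made up. A row lasts 1/8 s, in which the tool goes at most 62.5 mm and 10.7 degrees, less where a joint would pass 70% of its speed; a pose out of reach is approached as far as the arm can. A call with a gripper value outside its range is refused whole. The fingers move at their own pace and stop on an object; "grip_force" is the grip in N (left out, the last holds). Time passes only in rows, so rows that do not move let the fingers close. It gives the time, the measured TCP pose, the force and the opening at its end, in the units of the state.
- state(): the state, without advancing time (a new reading comes with each control period).
- camera(name): name is "scene" or "top"; returns the picture (480x640x3 uint8, red, green, blue); there is no depth.
- camera_params(name): a dict with "fovy" (degrees; the focal length in pixels is half the picture's height over the tangent of half this angle, whatever the lens; pixels are square), "cx", "cy" (the principal point, pixels), "k1" (the pictures are not rectified: a ray, as slopes to the right and down, at radius r is drawn at 1 + k1 r^2 times it, then the intrinsics apply), "origin" and "rotation" of the camera in the world. Camera axes: x right, y up, looking along -z (the intrinsics and any distortion apply to the point x, -y, -z); pixel columns grow to the right and rows downward; lengths in m; the calibration is good to about 2 mm. A picture is of the moment at which its call begins. camera_params takes no time and is no camera call.
- finish_job(): hands the job in, once; it reports no verdict.
The state is a dict: "time": time; "qpos": joint angles; "dq": joint speeds; "joint_torque": joint torques, N m; "eef_pos": TCP position; "ee_rot": TCP orientation; "wrist_force": force on the tool from outside, world axes, zero at the start; "torque": the same for the moment, N m; "finger_gap": finger opening in m.
Only numpy, scipy, OpenCV 4.12 (cv2) and the standard library are available. Lean on these libraries where they do the work, as an engineer would, in place of code of your own. Each camera call takes 0.05 s, during which the arm holds its last target.

## Working session

There is one attempt and no reset: what is moved stays moved. The work goes in short steps, Python scripts to look and compute and a tool call to move; the robot and the scene stay as the last step left them, time stands still between calls to the robot, and variables do not carry over. Pictures are saved under pics/ and viewed, and the job is handed in when it is done.

Besides the shell and the picture viewer there is one more tool, called by a JSON object that holds its "op" and its "data". step_arm: Moves the arm, as the interface text tells. Its arguments: {"type":"object","properties":{"series":{"type":"array","items":{"type":"array"}},"grip_force":{"type":"number"}},"required":["series"]}

```bash
ls; mkdir -p pics
python3 - <<'E'
from bench import state,camera,camera_params
import cv2
for n in("scene","top"):
    im=camera(n); cv2.imwrite(f"pics/{n}0.png",im[:,:,::-1]); print(n,camera_params(n))
print(state())
E
```

```text
pics
scene {'fovy': 53.87491938859199, 'cx': 315.50546996237046, 'cy': 247.10328930285038, 'k1': -0.08434543638499283, 'origin': array([1.30734374, 0.06810107, 0.98905536]), 'rotation': array([0.24604905, 0.26039677, 0.68386442, 0.63559645])}
top {'fovy': 56.021536970069285, 'cx': 318.23184763282904, 'cy': 237.6297823279992, 'k1': 0.009974024488649, 'origin': array([0.33838992, 0.00338535, 1.49597268]), 'rotation': array([-0.04240058,  0.04159327,  0.7074263 , -0.70428703])}
{'time': 0.1, 'qpos': array([ 1.18359711e+00,  2.77114037e-01, -2.77846025e-02,  1.26802259e+00,
       -2.61087574e-05,  1.46740957e+00]), 'dq': array([-2.90947614e-05, -1.52049522e-03,  2.83571050e-03, -1.82494347e-04,
        1.01391567e-04,  2.75597607e-04]), 'joint_torque': array([-7.91323419e-04, -4.46707249e+01,  2.96128553e+01,  8.47407180e-03,
       -1.54326717e-04, -1.12123026e-06]), 'eef_pos': array([0.17473246, 0.59928842, 0.21971686]), 'ee_rot': array([ 8.00005045e-01,  5.99992332e-01, -9.04502839e-04,  5.57536127e-04]), 'wrist_force': array([-0.36217511, -0.7076122 ,  0.17544288]), 'torque': array([-0.07129316,  0.02705025, -0.01829098]), 'finger_gap': 0.08539259638124376}
```

View pics/scene0.png

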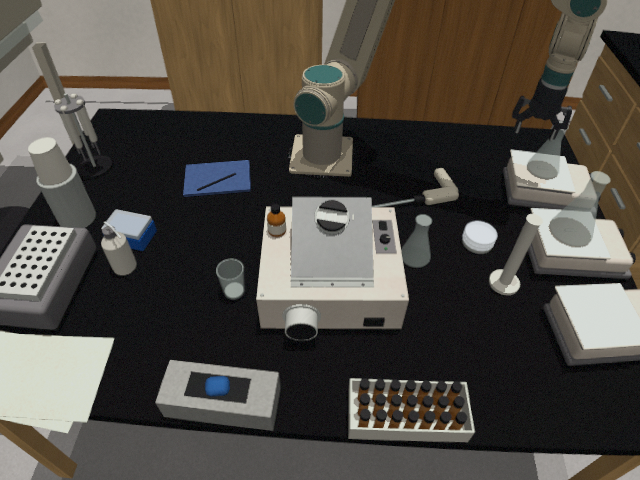

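View pics/top0.png

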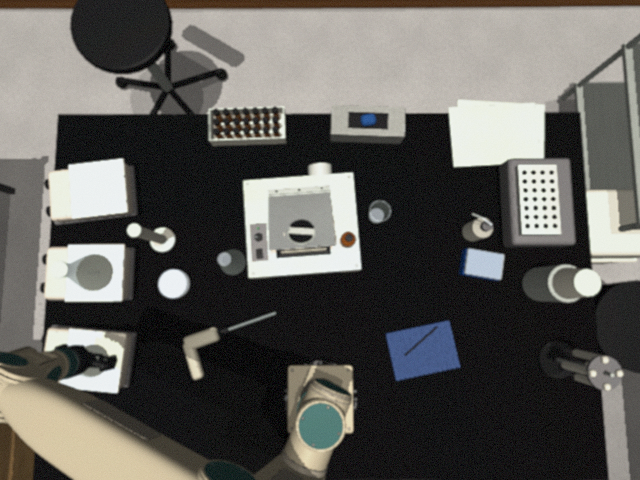

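The scene picture shows the unit at about (335,265) with the panel raised toward the robot. The amber bottle is at (276,220), the flask at (418,240) and the beaker at (231,278). The top picture shows the unit at (301,225) and the latch at (301,231).

Run:
```python
import cv2
a=cv2.imread("pics/top0.png")[160:290,230:370]; cv2.imwrite("pics/topc.png",cv2.resize(a,None,fx=5,fy=5,interpolation=cv2.INTER_CUBIC)[:600])
a=cv2.imread("pics/scene0.png")[185:345,245:445]; cv2.imwrite("pics/scc.png",cv2.resize(a,None,fx=3.75,fy=3.75,interpolation=cv2.INTER_CUBIC))
```

```text
(no output)
```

View pics/topc.png

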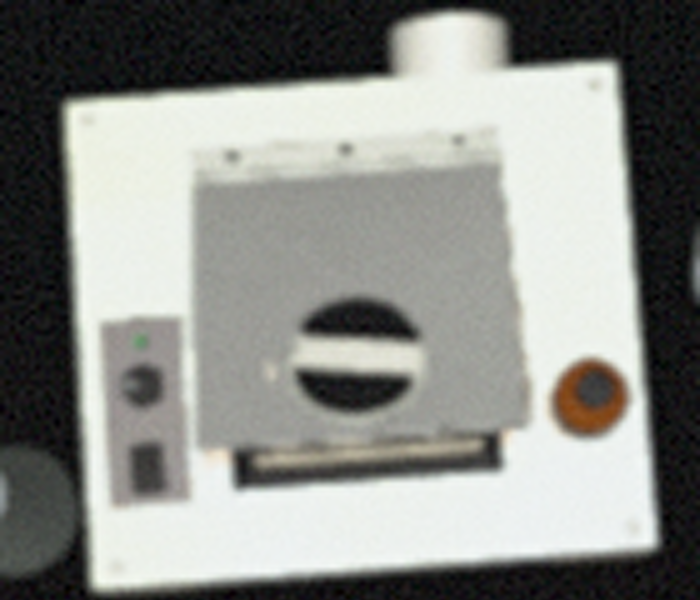

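View pics/scc.png

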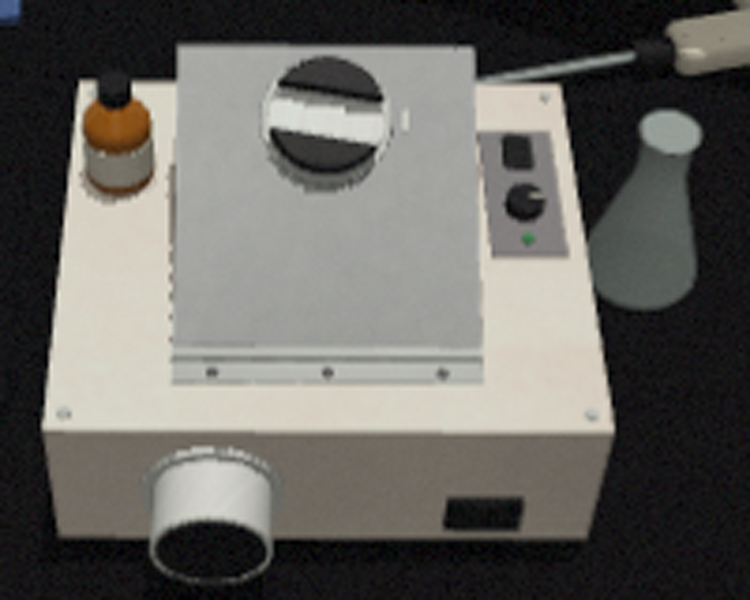

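```bash
cat > h.py <<'E'
import numpy as np
from scipy.spatial.transform import Rotation as R
from bench import camera_params
def proj(n,P):
    c=camera_params(n); p=R.from_quat(c["rotation"]).inv().apply(np.atleast_2d(P)-c["origin"])
    s=np.c_[p[:,0]/-p[:,2],-p[:,1]/-p[:,2]]; r2=(s**2).sum(1,keepdims=True); s=s*(1+c["k1"]*r2)
    f=240/np.tan(np.radians(c["fovy"])/2); return s*f+[c["cx"],c["cy"]]
def unit(q,P): return R.from_euler('z',q[2]).apply(np.atleast_2d(P))+[q[0],q[1],0]
def panel(th,P): # panel coords (x toward back from hinge)
    return R.from_euler('y',th).apply(np.atleast_2d(P))+[.0945,0,.132]
def pc(u,f,o): return (np.array(u,float)+.5)/f-.5+o
E
cat > fit.py <<'E'
from h import *
from scipy.optimize import least_squares
T=pc([[65,102],[618,62],[658,550],[93,592]],5,[230,160]); Te=pc([[200,448],[528,428]],5,[230,160])
S=pc([[613,432],[44,430],[82,80],[560,84]],3.75,[245,185]); Se=pc([[475,47],[177,45]],3.75,[245,185])
D=np.array([[.15,.17,.13],[.15,-.17,.13],[-.15,-.17,.13],[-.15,.17,.13]])
E=np.array([[-.2,.095,.002],[-.2,-.095,.002]])
def res(p,b=None):
    return np.r_[(proj("top",unit(p,D))-T).ravel(),(proj("scene",unit(p,D))-S).ravel(),
     (proj("top",unit(p,panel(p[3],E)))-Te).ravel(),(proj("scene",unit(p,panel(p[3],E)))-Se).ravel()]
s=least_squares(res,[.55,.05,0,.5]); print(s.x); print(np.round(s.fun.reshape(-1,2),1))
p=s.x
for nm,th in(("now",p[3]),("shut",0)):
  for pt in([-.2,0,.002],[-.15,0,.006],[-.15,0,.020]): print(nm,pt,unit(p,panel(th,pt))[0])
for n in("top","scene"): print(proj(n,unit(p,panel(p[3],[[-.15,0,.006],[-.15,.037,.006],[-.15,-.037,.006]]))))
E
python3 fit.py
```

```text
[0.54132039 0.05614468 0.06802822 0.50645695]
[[ 0.6  0.9]
 [-0.5  1.1]
 [-0.4  0.1]
 [ 0.3 -0.1]
 [ 0.2  0.4]
 [-0.4  0.2]
 [-0.7  1.1]
 [-0.1  0.8]
 [-1.4  0.6]
 [ 0.3 -0.3]
 [-0.1 -0. ]
 [ 0.  -0. ]]
now [-0.2, 0, 0.002] [0.46208053 0.0507458  0.23076534]
now [-0.15, 0, 0.006] [0.50763867 0.05384983 0.21000911]
now [-0.15, 0, 0.02] [0.51441411 0.05431146 0.22225167]
shut [-0.2, 0, 0.002] [0.43606441 0.04897323 0.134     ]
shut [-0.15, 0, 0.006] [0.48594876 0.05237202 0.138     ]
shut [-0.15, 0, 0.02] [0.48594876 0.05237202 0.152     ]
[[301.04826616 232.29158061]
 [288.20409991 233.21705138]
 [313.88634527 231.36644167]]
[[331.71397134 216.40644165]
 [347.38873164 216.50993248]
 [316.02803252 216.30861972]]
```

The fit gives the unit at (0.541, 0.056) with yaw 3.9° and the panel at 0.506 rad. Residuals are about 1 px and the slot agrees. I'll lift clear, close the fingers and square the tool up.

{"op": "step_arm", "data": {"series": [[0.0, [0, 0, -0.05], [0, 0, 0]], [0.0, [0, 0, -0.05], [0, 0, -6.35]], [0.0, [0, 0, -0.03], [0, 0, -6.35]], [0.0, [0, 0, 0], [0, 0, 0]]]}}

```text
time: 0.6
eef_pos: [0.1755, 0.6013, 0.3538]
ee_rot: [0.729, 0.685, 0.003, -0.001]
wrist_force: [-0.1, -0.7, -0.3]
finger_gap: 0.0123
```

```bash
cat > go.py <<'E'
import sys
from h import *
from bench import state
def go(t):
    s=state(); r=R.from_quat(s["ee_rot"]); X=r.apply([1,0,0])
    print("t",round(s["time"],2),"pos",s["eef_pos"].round(4),"yaw",np.degrees(np.arctan2(X[1],X[0])).round(2),"z",r.apply([0,0,1]).round(3),"F",s["wrist_force"].round(1),"T",s["torque"].round(2),"gap",round(s["finger_gap"],4),"q",s["qpos"].round(2))
    if t: print("tool shift",r.inv().apply(np.array(t)-s["eef_pos"]).round(4))
go([float(a) for a in sys.argv[1:4]])
E
python3 go.py 0.4665 0.116 0.35
```

```text
t 0.6 pos [0.1755 0.6013 0.3538] yaw 86.41 z [ 0.002  0.005 -1.   ] F [-0.1 -0.7 -0.3] T [ 0.04 -0.   -0.01] gap 0.0123 q [ 1.18  0.24  0.2   1.53 -0.    1.25]
tool shift [-0.4661  0.3208  0.0019]
```

{"op": "step_arm", "data": {"series": [[0.0, [-0.0466, 0.0321, 0], [0, 0, 0]], [0.0, [-0.0466, 0.0321, 0], [0, 0, 0]], [0.0, [-0.0466, 0.0321, 0], [0, 0, 0]], [0.0, [-0.0466, 0.0321, 0], [0, 0, 0]], [0.0, [-0.0466, 0.0321, 0], [0, 0, 0]]]}}

```text
time: 1.23
eef_pos: [0.3206, 0.3553, 0.3485]
ee_rot: [0.729, 0.684, -0.002, 0.0]
wrist_force: [0.3, 0.3, 0.4]
finger_gap: -0.0002
```

{"op": "step_arm", "data": {"series": [[0.0, [-0.0466, 0.0321, 0], [0, 0, 0]], [0.0, [-0.0466, 0.0321, 0], [0, 0, 0]], [0.0, [-0.0466, 0.0321, 0], [0, 0, 0]], [0.0, [-0.0466, 0.0321, 0], [0, 0, 0]], [0.0, [-0.0466, 0.0321, 0], [0, 0, 0]]]}}

```text
time: 1.85
eef_pos: [0.4661, 0.1131, 0.3486]
ee_rot: [0.729, 0.684, -0.001, -0.001]
wrist_force: [0.4, 0.2, 0.6]
finger_gap: 0.0002
```

{"op": "step_arm", "data": {"series": [[0.0, [0, 0, 0], [0, 0, 0]], [0.0, [0, 0, 0], [0, 0, 0]]]}}

```text
time: 2.1
eef_pos: [0.4655, 0.1149, 0.3492]
ee_rot: [0.729, 0.684, -0.001, -0.001]
wrist_force: [0.4, -0.0, -0.7]
finger_gap: -0.0001
```

```bash
python3 go.py 0.4665 0.116 0.27
python3 - <<'E'
from bench import camera
import cv2
for n in("scene","top"):cv2.imwrite(f"pics/{n}1.png",camera(n)[:,:,::-1])
E
```

```text
t 2.1 pos [0.4655 0.1149 0.3492] yaw 86.36 z [-0.003  0.    -1.   ] F [ 0.4 -0.  -0.7] T [-0.07  0.08  0.03] gap -0.0001 q [ 0.11 -0.02 -0.1   1.49  0.    0.17]
tool shift [0.0012 0.0012 0.0792]
```

View pics/scene1.png

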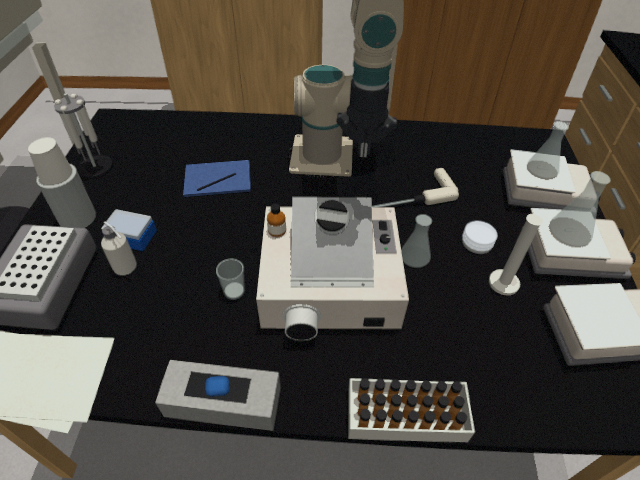

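The closed fingertips are at about (365,155), above the left side of the panel, and everything else is unchanged. Going down onto the panel.

{"op": "step_arm", "data": {"series": [[0.0, [0.001, 0.001, 0.04], [0, 0, 0]], [0.0, [0, 0, 0.04], [0, 0, 0]], [0.0, [0, 0, 0.015], [0, 0, 0]], [0.0, [0, 0, 0.01], [0, 0, 0]], [0.0, [0, 0, 0.01], [0, 0, 0]]]}}

```text
time: 2.82
eef_pos: [0.4684, 0.1164, 0.2367]
ee_rot: [0.728, 0.685, 0.001, 0.001]
wrist_force: [-0.3, -0.5, -0.5]
finger_gap: 0.0
```

{"op": "step_arm", "data": {"series": [[0.0, [0, 0, 0.012], [0, 0, 0]], [0.0, [0, 0, 0.012], [0, 0, 0]], [0.0, [0, 0, 0.012], [0, 0, 0]], [0.0, [0, 0, 0.012], [0, 0, 0]], [0.0, [0, 0, 0.012], [0, 0, 0]]]}}

```text
time: 3.45
eef_pos: [0.4674, 0.1159, 0.175]
ee_rot: [0.729, 0.685, -0.0, -0.0]
wrist_force: [0.0, -0.2, 0.6]
finger_gap: -0.0002
```

```bash
python3 go.py 0.4665 0.116 0.155
```

```text
t 3.45 pos [0.4674 0.1159 0.175 ] yaw 86.44 z [-0.  0. -1.] F [ 0.  -0.2  0.6] T [0.01 0.05 0.03] gap -0.0002 q [ 0.11  0.05 -0.39  1.13  0.    0.17]
tool shift [ 0.0001 -0.0009  0.02  ]
```

{"op": "step_arm", "data": {"series": [[0.0, [0, 0, 0.008], [0, 0, 0]], [0.0, [0, 0, 0.006], [0, 0, 0]], [0.0, [0, 0, 0.004], [0, 0, 0]], [0.0, [0, 0, 0.002], [0, 0, 0]]]}}

```text
time: 3.95
eef_pos: [0.4676, 0.1159, 0.1557]
ee_rot: [0.729, 0.685, 0.0, 0.0]
wrist_force: [-1.3, 0.5, 0.6]
finger_gap: 0.0002
```

```bash
python3 go.py
python3 - <<'E'
from bench import camera
import cv2
for n in("scene","top"):cv2.imwrite(f"pics/{n}2.png",camera(n)[:,:,::-1])
a=cv2.imread("pics/scene2.png")[165:325,245:445]; cv2.imwrite("pics/scc2.png",cv2.resize(a,None,fx=3.75,fy=3.75,interpolation=cv2.INTER_CUBIC))
E
```

```text
t 3.95 pos [0.4676 0.1159 0.1557] yaw 86.44 z [ 0.  0. -1.] F [-1.3  0.5  0.6] T [-0.01  0.13  0.03] gap 0.0002 q [ 0.11  0.07 -0.42  1.08  0.    0.17]
```

View pics/scc2.png

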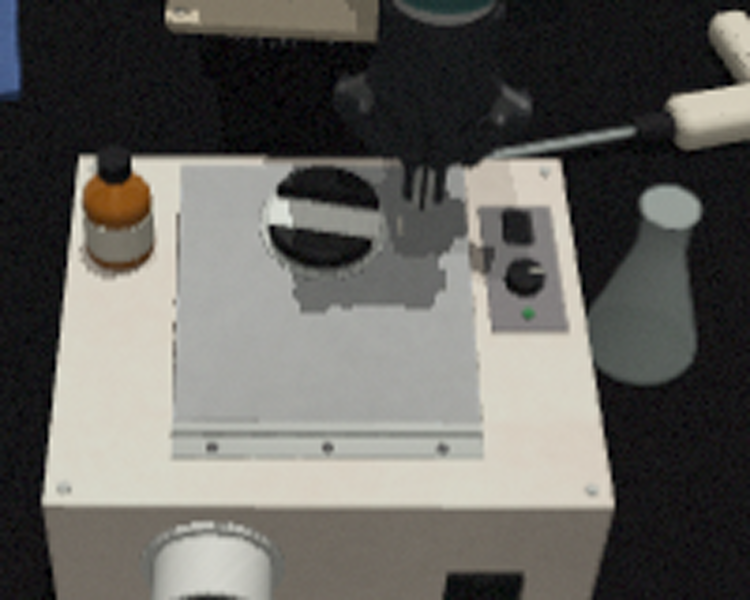

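The panel is nearly flat and its front edge now lies near the deck front (row ~163). I'll press on until there is firm contact.

{"op": "step_arm", "data": {"series": [[0.0, [0, 0, 0.002], [0, 0, 0]], [0.0, [0, 0, 0.001], [0, 0, 0]], [0.0, [0, 0, 0], [0, 0, 0]]]}}

```text
time: 4.42
eef_pos: [0.4676, 0.1159, 0.1528]
ee_rot: [0.729, 0.685, 0.0, 0.0]
wrist_force: [-0.6, -1.0, 0.2]
finger_gap: 0.0003
```

```bash
python3 go.py
```

```text
t 4.42 pos [0.4676 0.1159 0.1528] yaw 86.44 z [ 0.  0. -1.] F [-0.6 -1.   0.2] T [0.   0.04 0.01] gap 0.0003 q [ 0.11  0.07 -0.42  1.08  0.    0.17]
```

{"op": "step_arm", "data": {"series": [[0.0, [0, 0, 0.0015], [0, 0, 0]], [0.0, [0, 0, 0], [0, 0, 0]]]}}

```text
time: 4.68
eef_pos: [0.4675, 0.1159, 0.1512]
ee_rot: [0.729, 0.685, -0.0, -0.0]
wrist_force: [-0.8, -0.2, 1.1]
finger_gap: -0.0003
```

{"op": "step_arm", "data": {"series": [[0.0, [0, 0, 0.0015], [0, 0, 0]], [0.0, [0, 0, 0], [0, 0, 0]]]}}

```text
time: 4.92
eef_pos: [0.4675, 0.1159, 0.1497]
ee_rot: [0.729, 0.685, -0.0, -0.0]
wrist_force: [0.3, -0.1, -0.1]
finger_gap: 0.0003
```

```bash
python3 go.py
python3 - <<'E'
from bench import camera
import cv2
for n in("scene","top"):cv2.imwrite(f"pics/{n}3.png",camera(n)[:,:,::-1])
a=cv2.imread("pics/scene3.png")[185:305,265:415]; cv2.imwrite("pics/scc3.png",cv2.resize(a,None,fx=5,fy=5,interpolation=cv2.INTER_CUBIC))
E
```

```text
t 4.92 pos [0.4675 0.1159 0.1497] yaw 86.44 z [-0. -0. -1.] F [ 0.3 -0.1 -0.1] T [-0.03 -0.04  0.07] gap 0.0003 q [ 0.11  0.07 -0.43  1.07 -0.    0.17]
```

View pics/scc3.png

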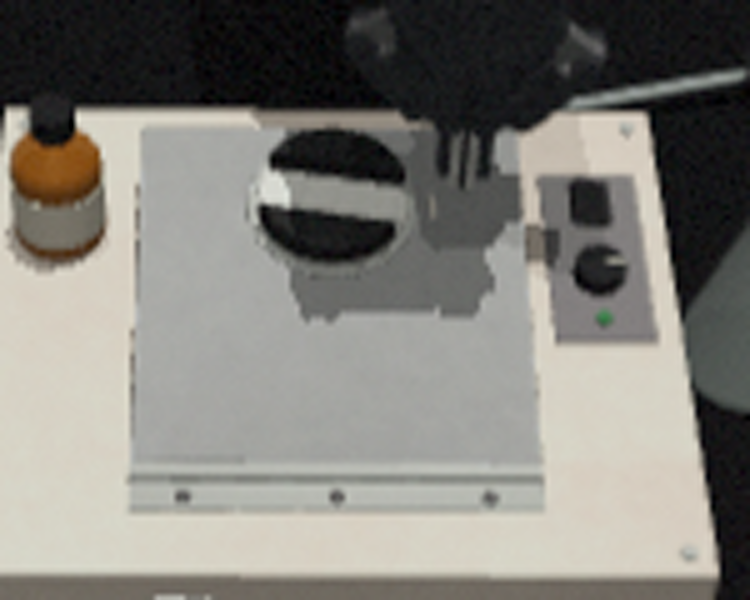

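Run:
```python
from h import *
p=[0.54132,0.05614,.06803]
for th in(0,.02,.04,.06,.1,.15):
    print(th,proj("scene",unit(p,panel(th,[[-.2,.095,.002],[-.2,-.095,.002],[-.15,0,.02]]))).round(1).tolist(),proj("top",unit(p,panel(th,[[-.2,.095,.002],[-.2,-.095,.002]]))).round(1).tolist())
print(proj("scene",unit(p,[[-.15,-.17,.13],[-.15,.17,.13]])))
from bench import state
s=state();print(proj("scene",[s["eef_pos"]+[0,0,-.022]]))
import cv2
a=cv2.imread("pics/top3.png")[160:280,230:380]; cv2.imwrite("pics/topc3.png",cv2.resize(a,None,fx=5,fy=5,interpolation=cv2.INTER_CUBIC))
```

```text
0 [[367.0, 218.3], [293.4, 217.9], [330.8, 227.0]] [[272.3, 261.3], [335.0, 256.8]]
0.02 [[367.1, 217.2], [293.4, 216.8], [330.9, 226.3]] [[272.1, 261.2], [335.0, 256.6]]
0.04 [[367.3, 216.2], [293.3, 215.7], [330.9, 225.6]] [[272.0, 261.1], [335.1, 256.5]]
0.06 [[367.4, 215.1], [293.3, 214.6], [330.9, 224.9]] [[271.9, 260.9], [335.1, 256.3]]
0.1 [[367.7, 213.1], [293.2, 212.6], [331.0, 223.6]] [[271.6, 260.5], [335.2, 255.9]]
0.15 [[368.1, 210.6], [293.0, 210.1], [331.1, 222.0]] [[271.2, 259.8], [335.3, 255.1]]
[[265.7749574  207.01680359]
 [393.84569421 207.85074569]]
[[355.85987327 229.92487224]]
```

View pics/topc3.png

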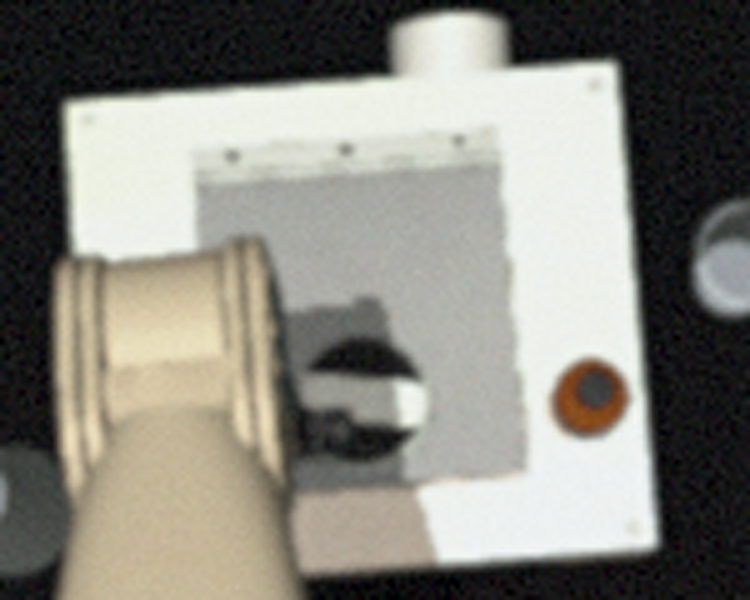

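Run:
```python
from h import *
import cv2
P=np.array([.4655,.1149,.3492])
for d in(.022,.009,-.007):print(d,proj("scene",P-[0,0,d]),proj("scene",[.4675,.1159,.1497-d]))
a=cv2.imread("pics/scene1.png")[110:180,320:410]
b=cv2.imread("pics/scene3.png")[165:235,320:410]
f=lambda a:cv2.convertScaleAbs(cv2.resize(a,None,fx=8,fy=8,interpolation=cv2.INTER_CUBIC),alpha=2,beta=20)
cv2.imwrite("pics/tipA.png",f(a));cv2.imwrite("pics/tipB.png",f(b))
```

```text
0.022 [[361.49658338 167.1779767 ]] [[355.86577159 229.94002155]]
0.009 [[361.94098804 162.53517377]] [[356.21964104 226.35050084]]
-0.007 [[362.49786753 156.70765941]] [[356.66251084 221.85272271]]
```

View pics/tipA.png

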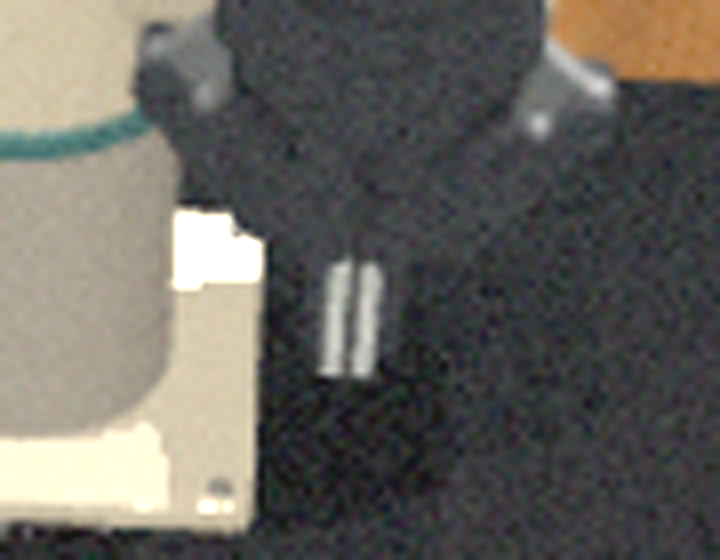

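View pics/tipB.png

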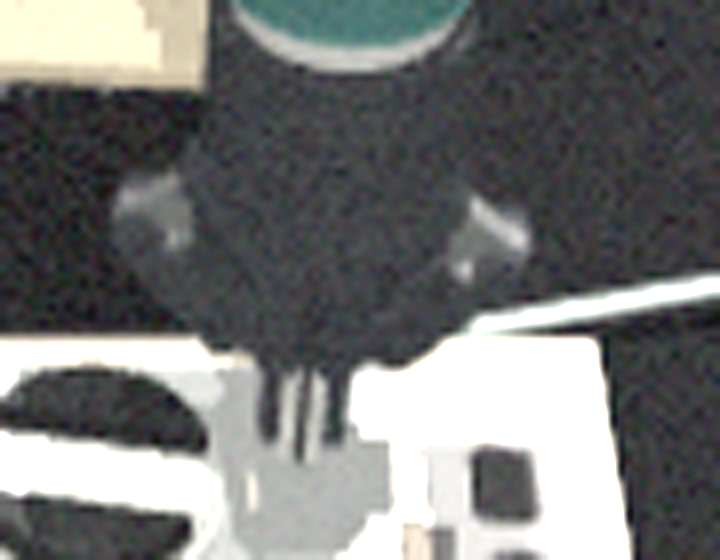

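Run:
```python
from h import *
import cv2
for n in("scene","top"):
  print(n,proj(n,[[0,0,0],[0.08,.08,0],[.08,-.08,0],[-.08,.08,0],[.1747,.5993,.1977],[.1747,.5993,.2197],[.1747,.5993,.2267]]).round(1).tolist())
a=cv2.imread("pics/scene0.png")[70:190,490:640]
cv2.imwrite("pics/tipC.png",cv2.convertScaleAbs(cv2.resize(a,None,fx=5,fy=5,interpolation=cv2.INTER_CUBIC),alpha=1.7,beta=20))
```

```text
scene [[321.2, 156.1], [343.9, 172.1], [295.6, 169.7], [345.2, 143.5], [527.4, 149.1], [529.9, 142.8], [530.7, 140.7]]
top [[320.4, 398.1], [295.5, 372.4], [345.1, 372.2], [295.4, 424.3], [106.9, 351.3], [103.2, 352.4], [101.9, 352.7]]
```

View pics/tipC.png

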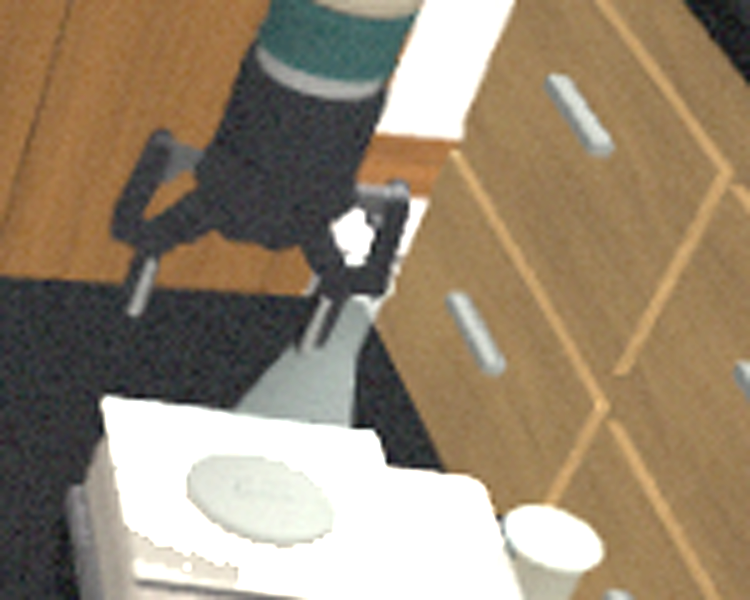

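Run:
```python
import cv2
a=cv2.imread("pics/top0.png")[320:400,50:150]
cv2.imwrite("pics/tipD.png",cv2.convertScaleAbs(cv2.resize(a,None,fx=7,fy=7,interpolation=cv2.INTER_CUBIC),alpha=1.7,beta=20))
a=cv2.imread("pics/top1.png")[200:320,230:380]
cv2.imwrite("pics/tipE.png",cv2.convertScaleAbs(cv2.resize(a,None,fx=5,fy=5,interpolation=cv2.INTER_CUBIC),alpha=1.3,beta=20))
```

```text
(no output)
```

View pics/tipD.png

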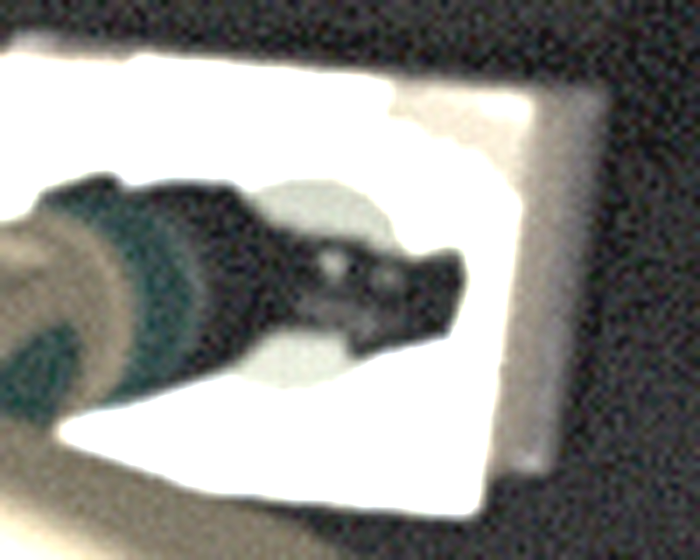

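View pics/tipE.png

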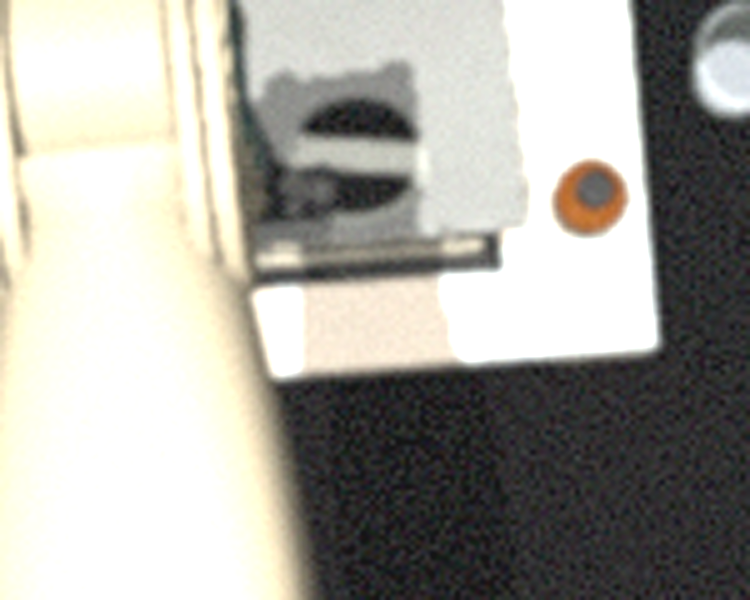

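The tip pictures show the fingertips about 29 mm higher than the stated tool length implies: tip at (357,222), against (356,230) predicted. The panel is still at about 0.13 rad, so the real tip lies about 7 mm above the reported TCP. I'll rely on contact and pictures, and keep pressing.

{"op": "step_arm", "data": {"series": [[0.0, [0, 0, 0.005], [0, 0, 0]], [0.0, [0, 0, 0.005], [0, 0, 0]], [0.0, [0, 0, 0.003], [0, 0, 0]], [0.0, [0, 0, 0], [0, 0, 0]]]}}

```text
time: 5.52
eef_pos: [0.4672, 0.1158, 0.1363]
ee_rot: [0.729, 0.685, -0.0, -0.0]
wrist_force: [0.5, -0.8, -0.4]
finger_gap: 0.0002
```

```bash
python3 go.py
cat > shot.py <<'E'
import sys,cv2
from bench import camera
n,k,x,y,w,h,f=sys.argv[1],sys.argv[2],*map(int,sys.argv[3:8])
im=camera(n)[:,:,::-1]; cv2.imwrite(f"pics/{n}{k}.png",im)
cv2.imwrite(f"pics/{n}{k}c.png",cv2.convertScaleAbs(cv2.resize(im[y:y+h,x:x+w],None,fx=f,fy=f,interpolation=cv2.INTER_CUBIC),alpha=1.1,beta=10))
E
python3 shot.py scene 4 265 185 150 120 5
```

```text
t 5.53 pos [0.4672 0.1158 0.1363] yaw 86.44 z [-0.001 -0.    -1.   ] F [ 0.5 -0.8 -0.4] T [-0.08  0.01  0.05] gap 0.0002 q [ 0.11  0.09 -0.44  1.04 -0.    0.17]
```

View pics/scene4c.png

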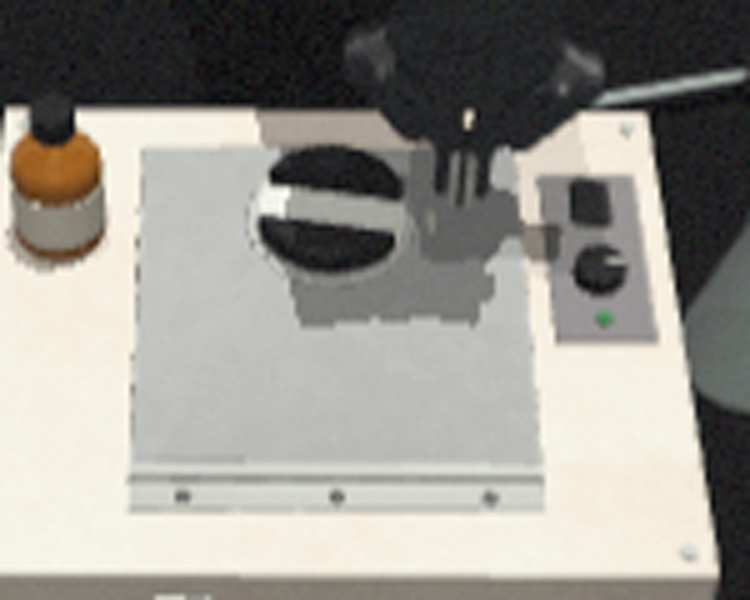

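The panel edge is at row ~214.6, which means about 0.06 rad remains. I'll keep going until the force rises.

{"op": "step_arm", "data": {"series": [[0.0, [0, 0, 0.003], [0, 0, 0]], [0.0, [0, 0, 0.003], [0, 0, 0]], [0.0, [0, 0, 0.002], [0, 0, 0]], [0.0, [0, 0, 0], [0, 0, 0]]]}}

```text
time: 6.08
eef_pos: [0.4674, 0.1159, 0.1286]
ee_rot: [0.729, 0.685, -0.0, -0.0]
wrist_force: [0.1, -0.2, 0.0]
finger_gap: -0.0003
```

{"op": "step_arm", "data": {"series": [[0.0, [0, 0, 0.0015], [0, 0, 0]], [0.0, [0, 0, 0], [0, 0, 0]]]}}

```text
time: 6.32
eef_pos: [0.4675, 0.1159, 0.1272]
ee_rot: [0.729, 0.685, -0.0, -0.0]
wrist_force: [-0.1, 0.6, 1.3]
finger_gap: -0.0001
```

{"op": "step_arm", "data": {"series": [[0.0, [0, 0, 0.0015], [0, 0, 0]], [0.0, [0, 0, 0], [0, 0, 0]]]}}

```text
time: 6.58
eef_pos: [0.4675, 0.1159, 0.1257]
ee_rot: [0.729, 0.685, -0.0, 0.0]
wrist_force: [0.3, 0.2, -0.2]
finger_gap: -0.0002
```

```bash
python3 go.py; 
python3 shot.py scene 5 265 185 150 120 5
```

```text
t 6.58 pos [0.4675 0.1159 0.1257] yaw 86.44 z [-0. -0. -1.] F [ 0.3  0.2 -0.2] T [0.02 0.04 0.01] gap -0.0002 q [ 0.11  0.1  -0.46  1.02 -0.    0.17]
```

View pics/scene5c.png

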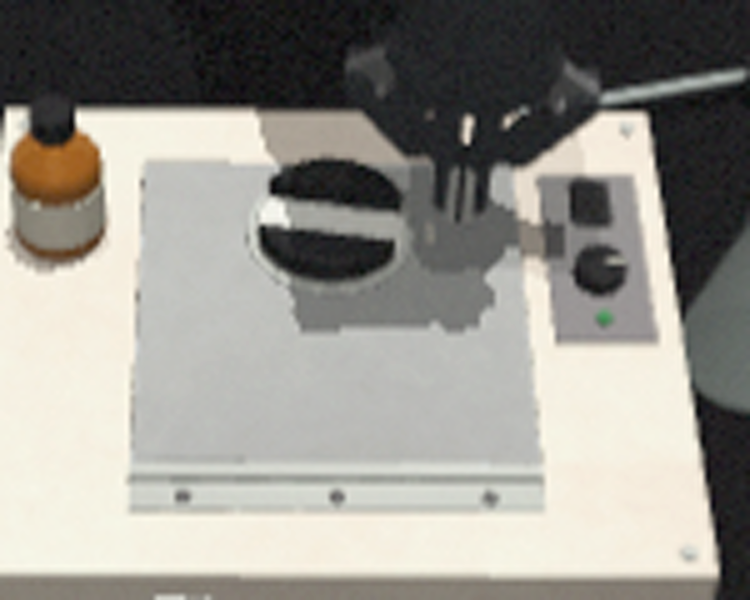

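The edge is at row 217, so about 0.02 rad remains. The wrist force has stayed near zero, so I'll also watch the joint torques and the tracking error.

```bash
python3 -c "
from bench import state
s=state();print(s['joint_torque'].round(2),s['wrist_force'])"
```

```text
[-0.000e+00 -3.187e+01  2.657e+01 -1.000e-02 -0.000e+00 -0.000e+00] [-0.56962192 -0.34630295 -0.03448132]
```

{"op": "step_arm", "data": {"series": [[0.0, [0, 0, 0.002], [0, 0, 0]], [0.0, [0, 0, 0], [0, 0, 0]]]}}

```text
time: 6.88
eef_pos: [0.4674, 0.1159, 0.1236]
ee_rot: [0.729, 0.685, -0.0, -0.0]
wrist_force: [-0.5, 0.0, -1.1]
finger_gap: -0.0003
```

```bash
python3 -c "
from bench import state
s=state();print(s['joint_torque'].round(2),s['wrist_force'],s['eef_pos'])"
```

```text
[-0.000e+00 -3.192e+01  2.650e+01 -2.000e-02  0.000e+00  0.000e+00] [-4.76806031e-01  6.34434816e-05 -1.06419092e+00] [0.46740908 0.11588454 0.12360793]
```

{"op": "step_arm", "data": {"series": [[0.0, [0, 0, 0.001], [0, 0, 0]], [0.0, [0, 0, 0], [0, 0, 0]]]}}

```text
time: 7.12
eef_pos: [0.4675, 0.1159, 0.1235]
ee_rot: [0.729, 0.685, -0.0, 0.0]
wrist_force: [-2.0, 0.6, 5.7]
finger_gap: -0.0002
```

```bash
python3 -c "
from bench import state
s=state();print(s['joint_torque'].round(2),s['wrist_force'],s['eef_pos'])"
```

```text
[-1.100e-01 -2.969e+01  2.564e+01 -7.800e-01  1.000e-02 -0.000e+00] [-1.98623878  0.57367457  5.68482608] [0.46745991 0.11588589 0.12348518]
```

Contact is firm: 5.7 N at eef z 0.1235. One more press to seat the panel.

{"op": "step_arm", "data": {"series": [[0.0, [0, 0, 0.002], [0, 0, 0]], [0.0, [0, 0, 0.001], [0, 0, 0]], [0.0, [0, 0, 0], [0, 0, 0]]]}}

```text
time: 7.5
eef_pos: [0.4676, 0.1159, 0.1233]
ee_rot: [0.729, 0.685, 0.0, 0.0]
wrist_force: [-8.5, -1.9, 22.2]
finger_gap: -0.0001
```

```bash
python3 go.py; 
python3 shot.py scene 6 265 185 150 120 5
```

```text
t 7.5 pos [0.4676 0.1159 0.1233] yaw 86.45 z [ 0.001 -0.    -1.   ] F [-8.5 -1.9 22.2] T [-0.27  2.   -0.04] gap -0.0001 q [ 0.11  0.1  -0.46  1.01 -0.    0.17]
```

View pics/scene6c.png

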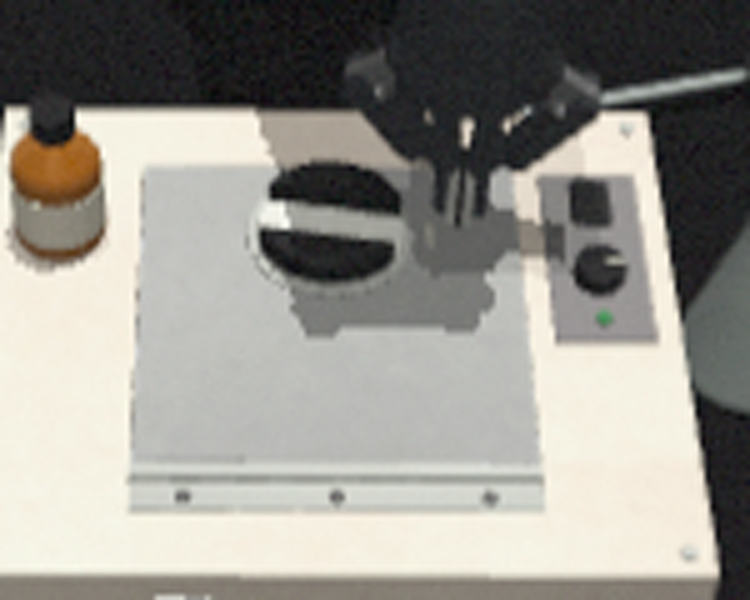

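The panel is shut: edge at row 218, the predicted shut position, and 22 N with no further travel. I'll lift, move over the latch and open the fingers to 28 mm so both fit along the slot.

{"op": "step_arm", "data": {"series": [[0.0, [0, 0, -0.015], [0, 0, 0]], [0.0, [0, 0, -0.04], [0, 0, 0]], [0.028, [0, 0, 0], [0, 0, 0]]]}}

```text
time: 7.92
eef_pos: [0.4705, 0.1163, 0.1782]
ee_rot: [0.729, 0.685, 0.003, 0.002]
wrist_force: [0.3, 0.8, 0.0]
finger_gap: 0.0173
```

```bash
python3 go.py 0.4859 0.0524 0.175
```

```text
t 7.92 pos [0.4705 0.1163 0.1782] yaw 86.44 z [ 0.007  0.001 -1.   ] F [0.3 0.8 0. ] T [ 0.02  0.   -0.01] gap 0.0173 q [ 0.11  0.05 -0.39  1.12  0.    0.17]
tool shift [-0.0628  0.0193  0.0032]
```

{"op": "step_arm", "data": {"series": [[0.028, [-0.031, 0.011, 0], [0, 0, 0]], [0.028, [-0.0313, 0.0113, 0], [0, 0, 0]], [0.028, [0, 0, 0], [0, 0, 0]], [0.028, [0, 0, 0], [0, 0, 0]]]}}

```text
time: 8.43
eef_pos: [0.4852, 0.0526, 0.1741]
ee_rot: [0.729, 0.685, -0.0, -0.001]
wrist_force: [1.0, 0.2, -0.0]
finger_gap: 0.0278
```

```bash
python3 go.py 0.4859 0.0524 0.175;python3 shot.py scene 7 265 165 150 120 5;python3 shot.py top 7 230 160 150 120 5
```

```text
t 8.43 pos [0.4852 0.0526 0.1741] yaw 86.42 z [-0.002  0.    -1.   ] F [ 1.   0.2 -0. ] T [ 0.03  0.02 -0.03] gap 0.0278 q [-0.02  0.07 -0.38  1.13  0.    0.04]
tool shift [-0.0001  0.0007 -0.0009]
```

View pics/scene7c.png

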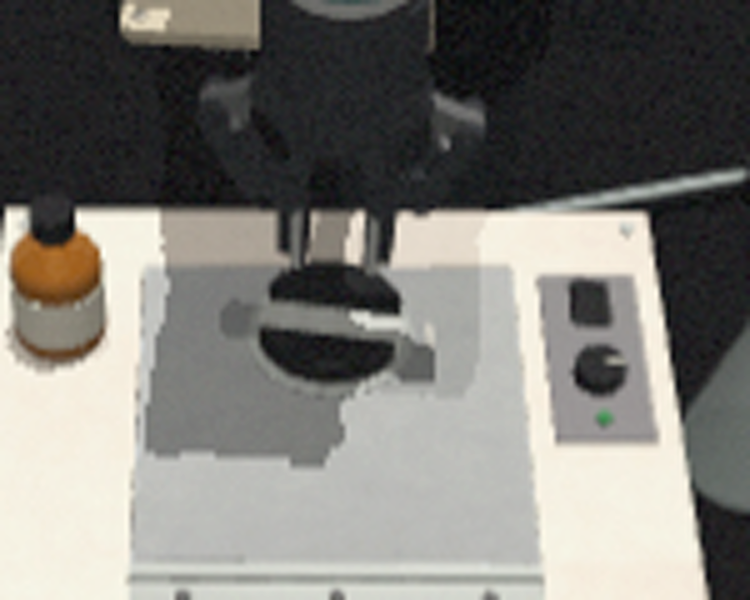

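View pics/top7c.png

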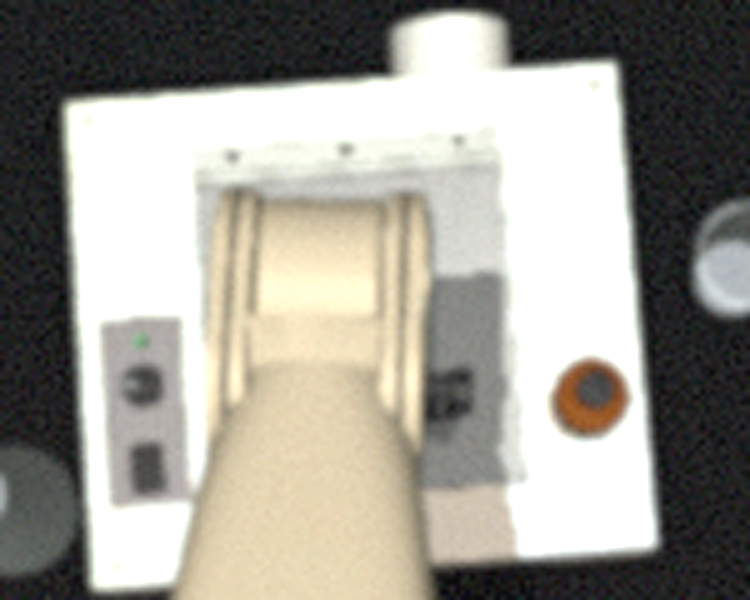

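Run:
```python
from h import *
p=[0.54132,0.05614,.06803]
for z in (.180,.185,.19,.195): print(z,proj("scene",[[.4852+dx,.0526,z] for dx in(0,.011)]).round(1).tolist())
print(proj("scene",unit(p,panel(0,[[-.15,0,.006],[-.15,0,.02]]))).round(1))
for j in(0,.1,.15,.2):
  s,c=np.sin(j),np.cos(j)
  L=[]
  for v in(.015,-.015):
   for u in(-.033,.033):  # along y dir rotated clockwise: (s,c)
    L.append([-.15+u*s+v*c,u*c-v*s,.02])
  q=proj("scene",unit(p,panel(0,L)));print(j,((q-[265,165])*5).round(0).tolist())
```

```text
0.18 [[331.3, 218.8], [331.0, 222.0]]
0.185 [[331.3, 217.3], [331.1, 220.5]]
0.19 [[331.4, 215.8], [331.2, 219.0]]
0.195 [[331.4, 214.4], [331.2, 217.5]]
[[330.6 231. ]
 [330.8 227. ]]
0 [[263.0, 332.0], [397.0, 332.0], [263.0, 288.0], [394.0, 289.0]]
0.1 [[260.0, 327.0], [394.0, 337.0], [266.0, 284.0], [397.0, 294.0]]
0.15 [[259.0, 324.0], [392.0, 339.0], [268.0, 282.0], [399.0, 296.0]]
0.2 [[258.0, 322.0], [390.0, 342.0], [270.0, 280.0], [400.0, 299.0]]
```

Slot geometry matches the prediction: joint about 0.13 rad, slot floor centre within 1 px, and the fingers centred along the slot. Going down carefully. Rim contact should come at eef z of about 0.137 to 0.141 and the floor about 14 mm lower.

{"op": "step_arm", "data": {"series": [[0.028, [0, 0.0018, 0.015], [0, 0, 0]], [0.028, [0, 0, 0.015], [0, 0, 0]], [0.028, [0, 0, 0], [0, 0, 0]]]}}

```text
time: 8.9
eef_pos: [0.4856, 0.0525, 0.1425]
ee_rot: [0.729, 0.685, -0.002, -0.002]
wrist_force: [0.2, -0.0, 1.2]
finger_gap: 0.0277
```

{"op": "step_arm", "data": {"series": [[0.028, [0, 0, 0.005], [0, 0, 0]], [0.028, [0, 0, 0.003], [0, 0, 0]], [0.028, [0, 0, 0], [0, 0, 0]]]}}

```text
time: 9.28
eef_pos: [0.4877, 0.0522, 0.1368]
ee_rot: [0.729, 0.685, -0.0, -0.0]
wrist_force: [0.4, -0.2, 1.0]
finger_gap: 0.0279
```

```bash
python3 go.py ;python3 shot.py scene 8 265 165 150 120 5
```

```text
t 9.28 pos [0.4877 0.0522 0.1368] yaw 86.44 z [-0.  0. -1.] F [ 0.4 -0.2  1. ] T [-0.02 -0.    0.07] gap 0.0279 q [-0.03  0.1  -0.43  1.04  0.    0.04]
```

View pics/scene8c.png

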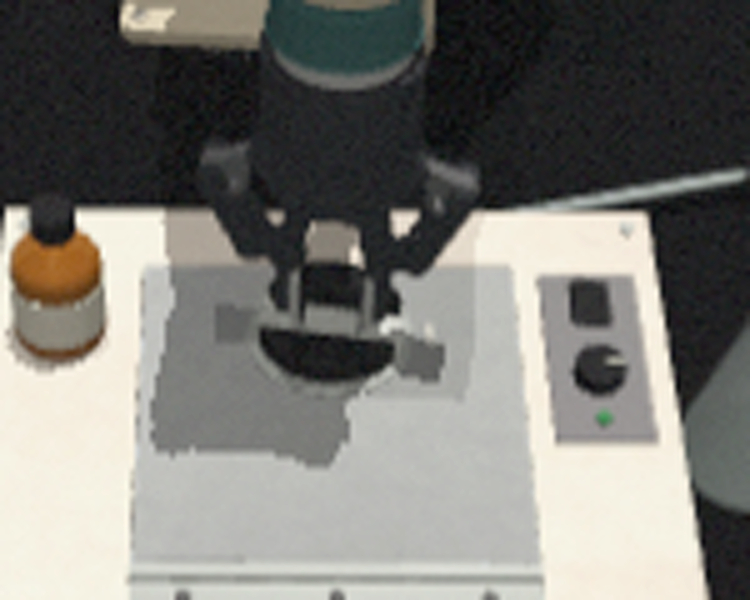

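The fingertips are at (285,330) and (372,330) in the crop, at the slot mouth, with no rim contact. Continuing down.

{"op": "step_arm", "data": {"series": [[0.028, [0, 0, 0.004], [0, 0, 0]], [0.028, [0, 0, 0.002], [0, 0, 0]], [0.028, [0, 0, 0], [0, 0, 0]]]}}

```text
time: 9.7
eef_pos: [0.4875, 0.0522, 0.1306]
ee_rot: [0.729, 0.685, -0.0, -0.0]
wrist_force: [0.1, 0.7, -0.4]
finger_gap: 0.0279
```

{"op": "step_arm", "data": {"series": [[0.028, [0, 0, 0.002], [0, 0, 0]], [0.028, [0, 0, 0.001], [0, 0, 0]], [0.028, [0, 0, 0], [0, 0, 0]]]}}

```text
time: 10.07
eef_pos: [0.4876, 0.0522, 0.1277]
ee_rot: [0.729, 0.685, -0.0, -0.0]
wrist_force: [-0.5, 0.1, -0.4]
finger_gap: 0.0283
```

```bash
python3 go.py
```

```text
t 10.07 pos [0.4876 0.0522 0.1277] yaw 86.44 z [-0.  0. -1.] F [-0.5  0.1 -0.4] T [-0.02  0.04  0.  ] gap 0.0283 q [-0.03  0.11 -0.44  1.02  0.    0.04]
```

{"op": "step_arm", "data": {"series": [[0.028, [0, 0, 0.002], [0, 0, 0]], [0.028, [0, 0, 0], [0, 0, 0]]]}}

```text
time: 10.32
eef_pos: [0.4879, 0.0522, 0.1271]
ee_rot: [0.729, 0.685, 0.0, 0.0]
wrist_force: [-3.0, -0.8, 7.1]
finger_gap: 0.0283
```

```bash
python3 go.py;python3 shot.py scene 9 265 165 150 120 5
```

```text
t 10.32 pos [0.4879 0.0522 0.1271] yaw 86.44 z [ 0.001 -0.    -1.   ] F [-3.  -0.8  7.1] T [0.02 0.63 0.03] gap 0.0283 q [-0.03  0.11 -0.44  1.02 -0.    0.04]
```

View pics/scene9c.png

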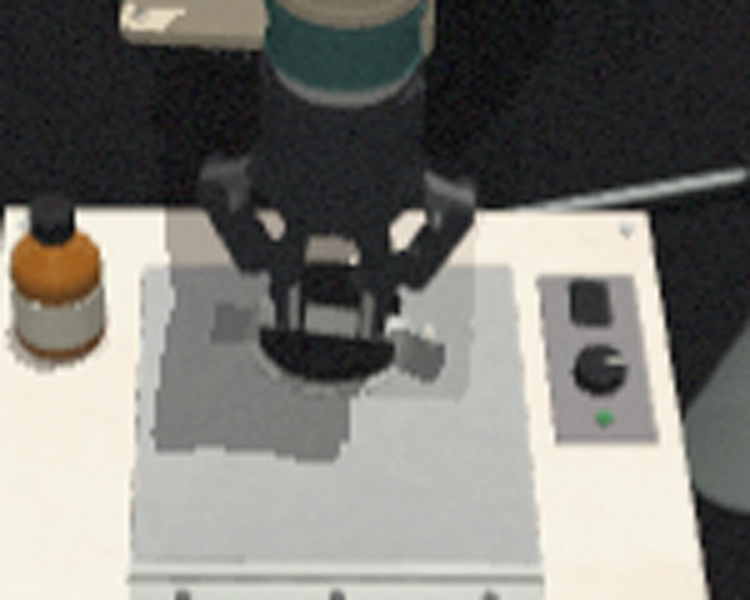

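Contact at 0.1272 (7 N) means both fingertips are on the slot floor. I'll back off about 2 mm and turn clockwise.

{"op": "step_arm", "data": {"series": [[0.028, [0, 0, -0.0035], [0, 0, 0]], [0.028, [0, 0, 0], [0, 0, 6]], [0.028, [0, 0, 0], [0, 0, 8]], [0.028, [0, 0, 0], [0, 0, 8]], [0.028, [0, 0, 0], [0, 0, 0]]]}}

```text
time: 11.0
eef_pos: [0.4876, 0.0522, 0.1292]
ee_rot: [0.846, 0.534, -0.0, -0.0]
wrist_force: [-0.2, -0.2, 0.4]
finger_gap: 0.0278
```

```bash
python3 go.py;python3 shot.py scene 10 265 165 150 120 5
```

```text
t 11.0 pos [0.4876 0.0522 0.1292] yaw 64.53 z [-0. -0. -1.] F [-0.2 -0.2  0.4] T [ 0.06  0.03 -0.06] gap 0.0278 q [-0.03  0.11 -0.44  1.03 -0.    0.42]
```

View pics/scene10c.png

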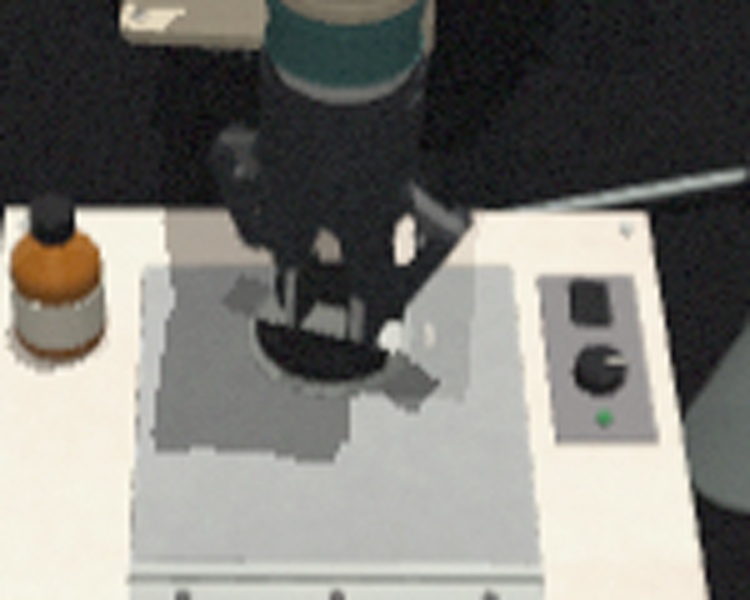

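The latch is turning with the fingers: the slot edge slopes from (258,320) to (390,350). The pose is holding, so I'll continue.

{"op": "step_arm", "data": {"series": [[0.028, [0, 0, 0], [0, 0, 8]], [0.028, [0, 0, 0], [0, 0, 8]], [0.028, [0, 0, 0], [0, 0, 8]], [0.028, [0, 0, 0], [0, 0, 8]], [0.028, [0, 0, 0], [0, 0, 8]]]}}

```text
time: 11.68
eef_pos: [0.4878, 0.0521, 0.1292]
ee_rot: [0.978, 0.211, 0.0, 0.0]
wrist_force: [0.2, -0.7, 0.2]
finger_gap: 0.028
```

{"op": "step_arm", "data": {"series": [[0.028, [0, 0, 0], [0, 0, 8]], [0.028, [0, 0, 0], [0, 0, 8]], [0.028, [0, 0, 0], [0, 0, 5]], [0.028, [0, 0, 0], [0, 0, 0]]]}}

```text
time: 12.18
eef_pos: [0.4879, 0.052, 0.1293]
ee_rot: [1.0, 0.031, 0.0, 0.0]
wrist_force: [0.2, -0.2, -1.0]
finger_gap: 0.0285
```

```bash
python3 go.py;python3 shot.py scene 11 265 165 150 120 5
```

```text
t 12.18 pos [0.4879 0.052  0.1293] yaw 3.58 z [ 0.    -0.001 -1.   ] F [ 0.2 -0.2 -1. ] T [-0.16 -0.01 -0.  ] gap 0.0285 q [-0.03  0.11 -0.44  1.03 -0.    1.48]
```

View pics/scene11c.png

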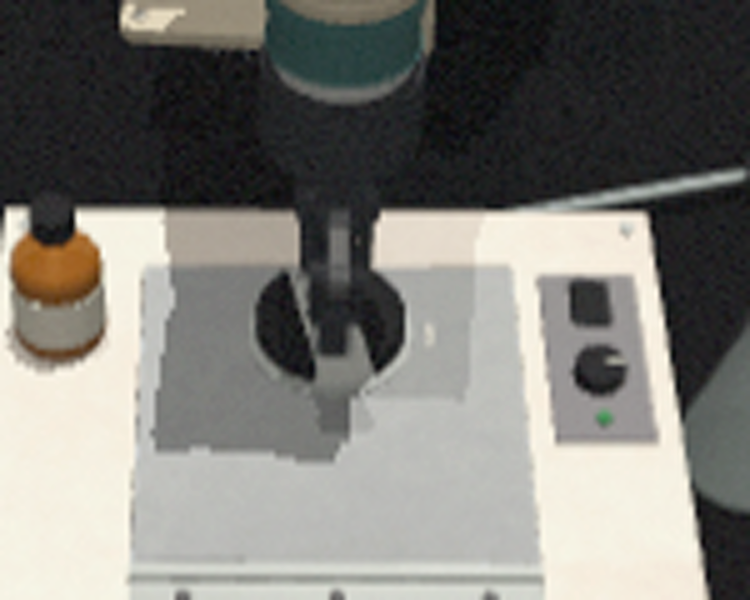

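The slot now runs from (290,275) to (350,390), so it lags the fingers by roughly 10 to 15°. I'll turn on to the stop and watch the moment about z.

{"op": "step_arm", "data": {"series": [[0.028, [0, 0, 0], [0, 0, 5]], [0.028, [0, 0, 0], [0, 0, 4]], [0.028, [0, 0, 0], [0, 0, 0]]]}}

```text
time: 12.6
eef_pos: [0.4879, 0.0519, 0.1293]
ee_rot: [0.999, -0.047, 0.0, 0.0]
wrist_force: [0.7, -2.3, -1.1]
finger_gap: 0.0281
```

```bash
python3 go.py
```

```text
t 12.6 pos [0.4879 0.0519 0.1293] yaw -5.43 z [ 0.    -0.001 -1.   ] F [ 0.7 -2.3 -1.1] T [-0.33 -0.08  0.05] gap 0.0281 q [-0.03  0.11 -0.44  1.03 -0.    1.64]
```

{"op": "step_arm", "data": {"series": [[0.028, [0, 0, 0], [0, 0, 3]], [0.028, [0, 0, 0], [0, 0, 0]]]}}

```text
time: 12.85
eef_pos: [0.4879, 0.0518, 0.1293]
ee_rot: [0.997, -0.074, 0.0, 0.0]
wrist_force: [0.6, -3.0, -0.2]
finger_gap: 0.0281
```

```bash
python3 go.py;python3 shot.py scene 12 265 165 150 120 5
```

```text
t 12.85 pos [0.4879 0.0518 0.1293] yaw -8.43 z [ 0.    -0.001 -1.   ] F [ 0.6 -3.  -0.2] T [-0.56 -0.18  0.08] gap 0.0281 q [-0.03  0.11 -0.44  1.03 -0.    1.69]
```

View pics/scene12c.png

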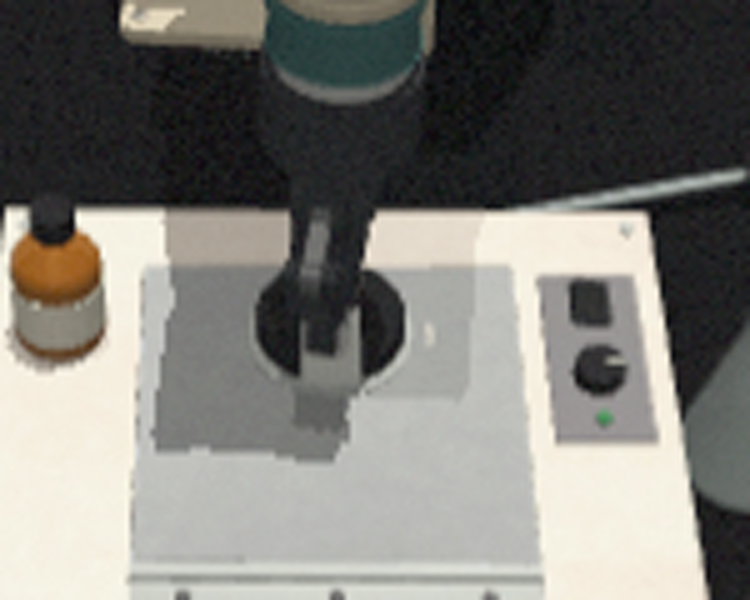

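The slot now points almost straight at the free edge. I'll push a little further against the stop.

{"op": "step_arm", "data": {"series": [[0.028, [0, 0, 0], [0, 0, 4]], [0.028, [0, 0, 0], [0, 0, 0]]]}}

```text
time: 13.15
eef_pos: [0.4875, 0.0517, 0.1293]
ee_rot: [0.994, -0.107, -0.0, 0.001]
wrist_force: [-0.2, -3.9, -0.7]
finger_gap: 0.0278
```

```bash
python3 go.py
```

```text
t 13.15 pos [0.4875 0.0517 0.1293] yaw -12.32 z [-0.    -0.002 -1.   ] F [-0.2 -3.9 -0.7] T [-0.92  0.04  0.98] gap 0.0278 q [-0.03  0.11 -0.44  1.03 -0.    1.76]
```

{"op": "step_arm", "data": {"series": [[0.028, [0, 0, 0], [0, 0, 4]], [0.028, [0, 0, 0], [0, 0, 0]]]}}

```text
time: 13.4
eef_pos: [0.4875, 0.0517, 0.1294]
ee_rot: [0.99, -0.14, -0.0, 0.001]
wrist_force: [-1.1, -5.5, 0.0]
finger_gap: 0.0281
```

```bash
python3 go.py;python3 shot.py scene 13 265 165 150 120 5;python3 - <<'E'
from h import *
p=[0.54132,0.05614,.06803]
for j in(1.4,1.45,1.5,1.571):
  s,c=np.sin(j),np.cos(j)
  L=[]
  for v in(.015,-.015):
   for u in(-.033,.033): L.append([-.15+u*s+v*c,u*c-v*s,.02])
  q=proj("scene",unit(p,panel(0,L)));print(j,((q-[265,165])*5).round(0).tolist())
E
```

```text
t 13.4 pos [0.4875 0.0517 0.1294] yaw -16.13 z [-0.    -0.002 -1.   ] F [-1.1 -5.5  0. ] T [-1.16  0.06  2.51] gap 0.0281 q [-0.02  0.11 -0.44  1.03 -0.    1.83]
1.4 [[288.0, 268.0], [312.0, 362.0], [346.0, 261.0], [372.0, 354.0]]
1.45 [[291.0, 266.0], [308.0, 361.0], [349.0, 262.0], [369.0, 356.0]]
1.5 [[294.0, 265.0], [304.0, 360.0], [353.0, 262.0], [366.0, 357.0]]
1.571 [[298.0, 263.0], [300.0, 358.0], [358.0, 264.0], [361.0, 359.0]]
```

View pics/scene13c.png

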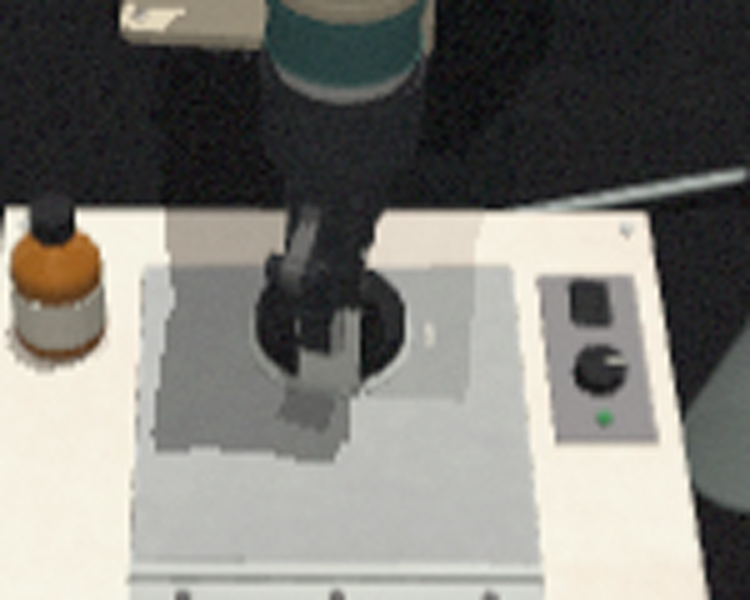

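The moment reached 2.5 N·m at a hard stop. The slot edges sit at x=300 and 360 in the crop, matching the prediction for 1.571. I'll relax the fingers to the middle of the slot slack and lift straight out.

{"op": "step_arm", "data": {"series": [[0.028, [0, 0, 0], [0, 0, -8]], [0.028, [0, 0, 0], [0, 0, -8]], [0.028, [0, 0, 0], [0, 0, -3]], [0.028, [0, 0, 0], [0, 0, 0]]]}}

```text
time: 13.95
eef_pos: [0.4876, 0.053, 0.1293]
ee_rot: [1.0, 0.021, -0.0, -0.001]
wrist_force: [-0.1, 0.1, -0.5]
finger_gap: 0.028
```

```bash
python3 go.py
```

```text
t 13.95 pos [0.4876 0.053  0.1293] yaw 2.35 z [-0.     0.002 -1.   ] F [-0.1  0.1 -0.5] T [-0.07  0.03 -0.  ] gap 0.028 q [-0.03  0.11 -0.44  1.03  0.    1.5 ]
```

{"op": "step_arm", "data": {"series": [[0.028, [0, 0, -0.01], [0, 0, 0]], [0.028, [0, 0, -0.015], [0, 0, 0]], [0.028, [0, 0, -0.05], [0, 0, 0]], [0.028, [0, 0, -0.05], [0, 0, 0]], [0.028, [0, 0, -0.03], [0, 0, 0]]]}}

```text
time: 14.58
eef_pos: [0.4891, 0.0524, 0.2888]
ee_rot: [1.0, 0.021, 0.003, -0.0]
wrist_force: [0.7, -0.7, -1.7]
finger_gap: 0.0276
```

{"op": "step_arm", "data": {"series": [[0.028, [-0.05, 0, 0], [0, 0, 0]], [0.028, [-0.05, 0, 0], [0, 0, 0]], [0.028, [0, 0, 0], [0, 0, 0]]]}}

```text
time: 14.95
eef_pos: [0.385, 0.0482, 0.2854]
ee_rot: [1.0, 0.021, 0.0, -0.0]
wrist_force: [0.3, 0.6, 0.3]
finger_gap: 0.0281
```

```bash
python3 go.py;python3 shot.py scene 14 265 165 150 120 5;python3 shot.py top 14 230 160 150 120 5
```

```text
t 14.95 pos [0.385  0.0482 0.2854] yaw 2.41 z [ 0.001  0.    -1.   ] F [0.3 0.6 0.3] T [-0.08 -0.04  0.  ] gap 0.0281 q [-0.04 -0.19 -0.38  1.38  0.    1.49]
```

View pics/scene14c.png

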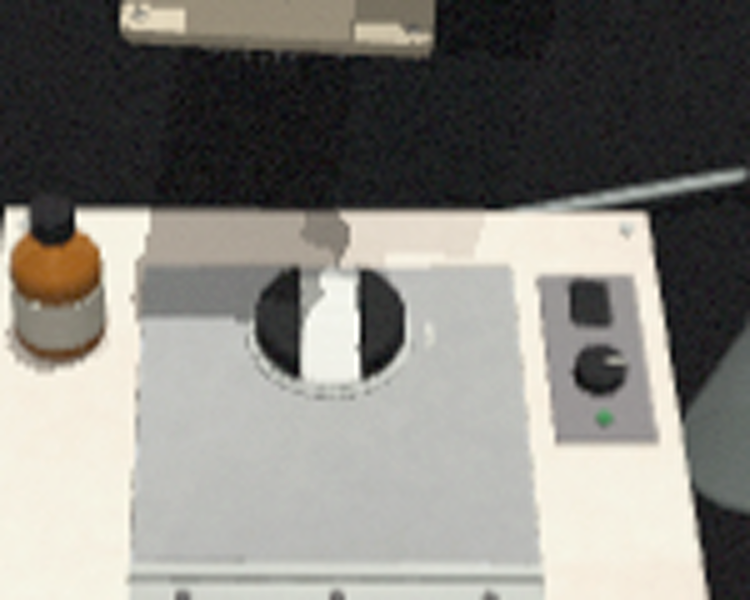

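View pics/top14.png

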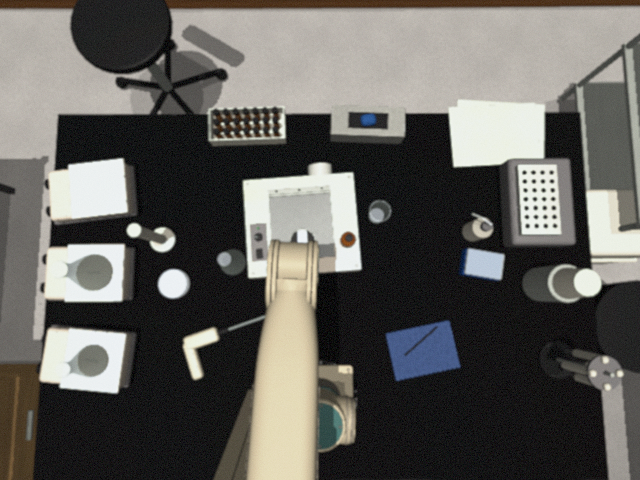

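View pics/scene14.png

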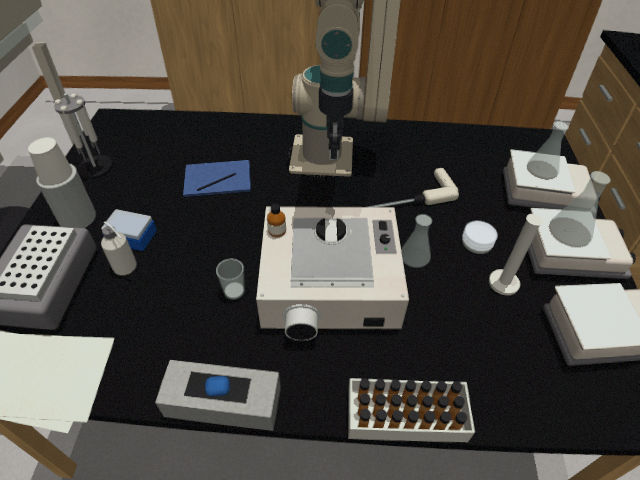

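The slot edges run from (300,265) to (301,378) and from (358,268) to (360,380) in the crop, matching the locked prediction. The panel edge is at the shut row and every bystander is where it was. Handing in.

```bash
python3 -c "
from bench import finish_job;print(finish_job())"
```

```text
the job is handed in; nothing more can be done
None
```

The panel is shut and the latch is locked. I handed the job in at about 15 s, with the arm lifted clear and touching nothing.

- **Panel:** I pressed it down with the closed fingertips, left of the latch, until it stopped moving under 22 N. In the pictures its free edge reached the predicted shut position at row 218.
- **Latch:** I set both fingertips in the slot, open 28 mm, and touched the floor lightly. I then turned clockwise until the moment rose to 2.5 N·m at the hard stop. The last scene picture shows the slot pointing at the free edge, matching the prediction for 1.571 rad.
- **Bystanders:** The last pictures show every bystander where it stood at the start.

**Checks that disagreed:**
- **Tool length:** contact and pictures put the fingertips about 10 mm above the reported TCP, not 22 mm ahead of it. I therefore used contact force and pictures for height.
- **Wrist force:** it read close to zero while the panel was moving and only showed a load once the panel was seated.

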